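# Press a glued heel wedge on a two-station heel press

### The arm

A 6-joint arm with a two-finger parallel gripper is mounted at the origin on the work surface. World frame = base frame: x ahead of the robot, y to its left, z up, the work surface at z = 0. Lengths are in m, angles in rad, forces in N, time in s.
With the tool pointing down it reaches from about 0.35 to 0.775 m from the base axis. Payload 7.3 kg.
Tool frame: the origin (TCP) lies where the fingers leave the gripper's body, on its centre line; the fingertips stand 66 mm ahead of it and the grasp point (between the pads) lies 47 mm ahead of it (robot.tips_ahead is the distance from the TCP to the fingertips, in m); z points along the fingers, y is the line along which they close (so a half turn about z gives the same grasp; the last joint's range is limited). The gripper opens to 92 mm and grips with 3 to 60 N. Pads are 19 mm wide; open, the fingers measure 130 mm over their backs; the gripper's body (75 mm by 190 mm) begins 47 mm behind the grasp point.
Start: joints at [1.033, 0.342, 1.524, -0, 1.275, -0.146], TCP at [0.2, 0.485, 0.292] pointing down, gripper open.
Joint ranges: [-2.53, 2.53], [-0.77, 2.02], [0.04, 2.7], [-1, 4.14], [0.28, 2.66], [-3.11, 3.11]. Speed limits (rad/s): [2.57, 2.57, 3.14, 3.14, 3.14, 3.14].

### API

Orientations are given as [roll, pitch, yaw] about the fixed x, y, z axes, in that order (R = Rz(yaw) Ry(pitch) Rx(roll)).
In Python, from cell import robot gives the robot as it stands.
- The arm moves only by the shell command python3 -m inch 'ROWS' [FORCE]. ROWS is a JSON object of lists of equal length, an entry for each row: "travel": the shift along the tool's x, y, z in mm, a list of three; "turn": the turn about the tool's z in units of 5 degrees (1.0 is 5 degrees); "claw": the closure, from -1 (fully open) to 1 (shut). A call has 1 to 12 rows; each row is the pose to reach, as a shift and turn from the pose commanded when the call began, along the tool's axes at that moment; what a row does not reach only later rows make up. A row lasts 1/10 s, in which the tool goes at most 50 mm and 8.59 degrees, less where a joint would pass 70% of its speed; a pose out of reach is approached as far as the arm can. A call with a gripper value outside its range is refused whole. The fingers move at their own pace and stop on an object; FORCE is the grip in N (left out, the last holds). Time passes only in rows, so rows that repeat a pose let the fingers close. It gives the time, the measured TCP pose, the force, the opening and the grip force at its end, in the units of the state.
- robot.observe(): the state, without advancing time (a new reading comes with each control period).
- robot.read_camera(name): name is "scene" or "top" or "wrist"; returns a dict with "pixels" (480x640x3 uint8, red, green, blue), "fx", "fy", "cx", "cy" (pixels), "cam_to_world" (4x4, takes a point from camera to world coordinates). Camera axes: x right, y down, z forward; pixel columns grow to the right and rows downward; lengths in m; the calibration is good to about 2 mm. A picture is of the moment at which its call begins. There is no depth.
- robot.hand_in(): hands the job in; it is judged then, once.
The state is a dict: "time": time; "qpos": joint angles; "qvel": joint speeds; "joint_efforts": joint torques, N m; "tool_pos": TCP position; "tool_rot": TCP orientation; "contact_force": force on the tool from outside, world axes, zero at the start; "torque": the same for the moment, N m; "opening": finger opening in m; "grip_force": force on a finger pad.
Only numpy, scipy, OpenCV 4.12 (cv2) and the standard library are available. Lean on these libraries where they do the work, as an engineer would, in place of code of your own. Each camera call takes 0.05 s, during which the arm holds its last target. There are 200 camera calls.

### The job

A freshly glued heel wedge has to be pressed onto its sole. Wake the press by pushing the dome key on its console just until it clicks, no further; then tilt the spring-centred lever by its knob towards the side whose anvil carries the sole with the thick heel wedge, until that side's pad bears on the heel, keep it pressed firmly but without crushing for two seconds, and let the lever come back to its centre. Never tilt it towards the plain insole on the other anvil, and leave everything else where it is.

Things in the scene. Friction and masses are not known exactly. Their poses are not given: they have to be found in the camera images.
- press: fixed green two-station heel press, 470 mm wide, 320 mm deep. Origin: on the table under its middle; x points away from its front (console), y to its left, z up. Console in front: ledge 360 mm wide, top at z = 65 mm, x from -170 to -40 mm, with key and lever. Anvils at x = 50 and beyond, y = +140 and -140 mm, top at z = 50 mm.
- crossbeam (a point): middle of the beam's top. Beam 28 mm deep, 465 mm long along y, 35 mm thick, on two end posts (bolts stand 43 mm above it). Two vertical rams hang from it, 140 mm left and right of here, each with a round pad of 18 mm radius. With the lever centred the pad's face is 9 to 22 mm above a heel wedge below it: each pad is screw-set differently every time.
- lever_pivot (a point): the lever's pivot, in the middle of the console; the pivot axis is the press's x. Tilting the lever left lowers the left ram and raises the right one, 55 mm per rad (right: the reverse). Good pressing is 8 to 32 N between pad and heel; over 45 N crushes it.
- jog (a joint): lever tilt, rad: 0 = upright (centred), + = to the press's left, stops at +-0.55. Spring-centred (1.1 N m/rad), damped, returns by itself. Pushed sideways at the knob it takes some 1 to 4 N until the pad meets the heel; then resistance climbs about 1 N per mm of knob travel. A total push of 9 to 13 N at the knob presses right; over 20 N crushes.
- jog_knob (a point): centre of the black ball knob (36 mm diameter) on top of the lever, 125 mm above the pivot; the lever's bar below it is 12 mm thick
- key (a joint): travel of the dome key in m: 0 = up, + = pressed, bottoms at 0.008, springs back. Resistance rises from 1.5 N to a peak of about 5 N at 2.2 mm, then drops (the click: done from 2.8 mm on) to about 2.5 N at 5.2 mm, and rises again, about 5 N at 7 mm. Beyond 7.2 mm is too far.
- key_top (a point): centre of the top of the dome key, a round black rubber key of 36 mm diameter standing 14 mm above the console's top near the console's right end; pressed straight down
- sole: the loose leather sole to be pressed, about 208 mm long and 80 mm wide, 7 mm thick, lying toe away from the console on one of the two anvils (left or right); a 15 mm thick leather heel wedge, 120 mm long and 57 mm wide, lies on its heel half. Origin: on its underside below the heel's centre; x points to the toe. The wedge's flat top is 22 mm above the origin.
- insole: plain flat leather insole on the other anvil, 208 mm long, 5 mm thick, with no heel wedge; not to be pressed. Origin: on its underside below the heel's centre; x points to the toe.
- glue_jar: loose glass jar, 72 mm diameter, 100 mm high, standing left of the press; origin: centre of its underside; leave alone
- hammer: loose hammer 260 mm long, lying right of the press; origin: on its underside; leave alone
- shoe_last: loose wooden shoe last, about 180 mm long and 85 mm high, left of the press; origin on its underside; leave alone
Things that resemble listed ones, but are neither listed nor needed, are in the scene too. What is shaped like the sole but purple is not meant.

How it is judged:
By the outcome, as a careful person would: the job done as asked, in the order asked, and still so for the second after the job is handed in, with the robot touching nothing.
It also fails if it takes over 64 s, if anything falls off the work surface, if the arm or the gripper's body presses on something with over 40 N, if the wrist force passes 120 N, or if a joint passes its speed limit or range.

## Working session

There is one attempt and no reset: what is moved stays moved. The work goes in short steps, Python scripts to look and compute and a shell command to move; the robot and the scene stay as the last step left them, time stands still between calls to the robot, and variables do not carry over. Pictures are saved under pics/ and viewed, at most 10 in all, crops included, and the job is handed in when it is done.

```bash
mkdir -p pics; ls
python3 - <<'E'
from cell import robot
import cv2
for n in("scene","top"):
    r=robot.read_camera(n);cv2.imwrite(f"pics/{n}0.png",r["pixels"][:,:,::-1])
    print(n,r["fx"],r["cx"],r["cy"],r["cam_to_world"])
print(robot.observe())
E
```

```text
pics
scene 457.3505221216415 326.82370134588956 244.01666198257797 [[ 0.88228042  0.2584037  -0.39345749  1.10955308]
 [ 0.47013502 -0.5255281   0.70907918 -0.98854772]
 [-0.02354428 -0.81058481 -0.58514778  0.89183961]
 [ 0.          0.          0.          1.        ]]
top 492.0472015669312 321.3163122594102 231.81950546636023 [[-3.83889188e-03 -9.96084474e-01  8.83231803e-02  4.88279749e-01]
 [-9.99992465e-01  3.77289697e-03 -9.14129945e-04 -4.93187838e-02]
 [ 5.77316386e-04 -8.83260240e-02 -9.96091452e-01  1.39813155e+00]
 [ 0.00000000e+00  0.00000000e+00  0.00000000e+00  1.00000000e+00]]
{'time': 0.1, 'qpos': array([ 1.03300865e+00,  3.42654239e-01,  1.52491658e+00, -3.02252979e-05,
        1.27543714e+00, -1.46005186e-01]), 'qvel': array([-0.00110414, -0.00142959, -0.00160868,  0.00073045,  0.00249206,
        0.00126019]), 'joint_efforts': array([ 1.34244878e-03, -4.32006776e+01, -2.44695371e+01,  7.18542212e-02,
        5.26081107e-02, -6.93957804e-05]), 'tool_pos': array([0.20030681, 0.48498039, 0.29161551]), 'tool_rot': array([-3.14018821e+00, -1.77311203e-04,  2.74981886e+00]), 'contact_force': array([ 0.03415042, -0.33330898, -0.30806517]), 'torque': array([-0.02524219, -0.02148747, -0.0244351 ]), 'grip_force': 0.0, 'opening': 0.09202263386640827}
```

View pics/scene0.png

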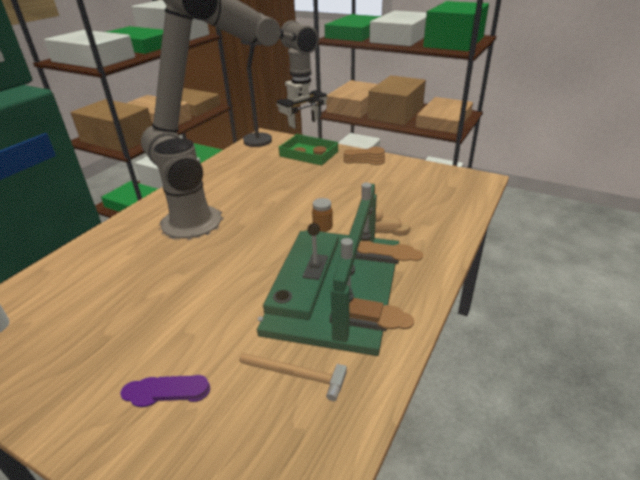

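View pics/top0.png

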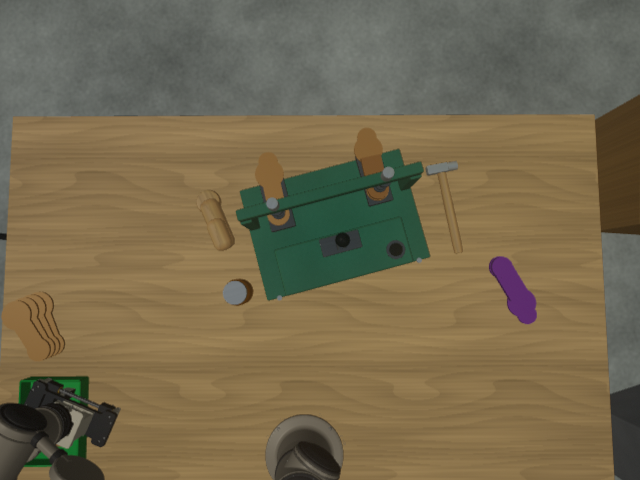

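The scene view shows the press with its key at (283,296) and knob at (314,229). The sole nearer the camera (370,310, the right anvil) looks thick. In the top view the key is at (396,249) and the knob at (343,240). I'll measure both and zoom in on the anvils.

```bash
cat > h.py <<'E'
from cell import robot
import numpy as np, cv2
def ray(r,u,v):
    T=r["cam_to_world"];d=T[:3,:3]@np.array([(u-r["cx"])/r["fx"],(v-r["cy"])/r["fy"],1]);return T[:3,3],d/np.linalg.norm(d)
def plane(r,u,v,z):
    o,d=ray(r,u,v);return o+d*(z-o[2])/d[2]
def cross(a,b):
    A=np.zeros((3,3));B=np.zeros(3)
    for o,d in(a,b):
        P=np.eye(3)-np.outer(d,d);A+=P;B+=P@o
    x=np.linalg.solve(A,B);return x,[np.linalg.norm((np.eye(3)-np.outer(d,d))@(x-o)) for o,d in(a,b)]
def dark(r,u,v,w=14,t=60):
    g=r["pixels"].max(2);c=np.zeros(g.shape,np.uint8);c[v-w:v+w,u-w:u+w]=1
    m=((g<t)&(c>0)).astype(np.uint8)
    n,l,s,ce=cv2.connectedComponentsWithStats(m);i=1+np.argmax(s[1:,4]);return ce[i],s[i]
E
python3 - <<'E'
from h import *
s=robot.read_camera("scene");t=robot.read_camera("top")
for t0 in(35,45,55):
  ks,kt=dark(s,283,296,12,t0),dark(t,396,249,12,t0); bs,bt=dark(s,314,229,9,t0),dark(t,343,240,10,t0)
  print(t0,ks,kt,bs,bt)
  print("key",plane(t,*kt[0],.079),cross(ray(s,*ks[0]),ray(t,*kt[0])))
  print("knob",cross(ray(s,*bs[0]),ray(t,*bt[0])))
# beam ends / front corners in top view
for n,u,v,z in(("frontL",279,297,.065),("frontR",419,260,.065),("boltL",272,203,.3),("boltR",388,172,.3)): print(n,plane(t,u,v,z))
a=cv2.resize(s["pixels"][170:350,250:430],(540,540),interpolation=cv2.INTER_CUBIC)
cv2.imwrite("pics/c1.png",a[:,:,::-1])
b=cv2.resize(t["pixels"][120:310,225:445],(792,684),interpolation=cv2.INTER_CUBIC)[:600]
cv2.imwrite("pics/c2.png",b[:,:,::-1])
E
```

```text
Traceback (most recent call last):
  File "h.py", line 15, in dark
    n,l,s,ce=cv2.connectedComponentsWithStats(m);i=1+np.argmax(s[1:,4]);return ce[i],s[i]
                                                     ~~~~~~~~~^^^^^^^^^
ValueError: attempt to get argmax of an empty sequence
```

Run:
```python
from h import *
s=robot.read_camera("scene");t=robot.read_camera("top")
for r,u,v in((s,283,296),(t,396,249),(s,314,229),(t,343,240)):
  print(r["pixels"][v,u-14:u+15:2].tolist())
a=cv2.resize(s["pixels"][170:350,250:430],(540,540),interpolation=cv2.INTER_CUBIC)
cv2.imwrite("pics/c1.png",a[:,:,::-1])
b=cv2.resize(t["pixels"][120:310,225:445],(660,570),interpolation=cv2.INTER_CUBIC)
cv2.imwrite("pics/c2.png",b[:,:,::-1])
```

```text
[[74, 104, 79], [72, 105, 77], [81, 92, 75], [71, 68, 61], [56, 49, 37], [55, 51, 39], [54, 49, 38], [54, 51, 36], [53, 47, 34], [54, 49, 37], [71, 69, 63], [79, 88, 78], [69, 105, 80], [68, 104, 80], [64, 103, 77]]
[[42, 83, 61], [43, 84, 62], [48, 66, 58], [52, 56, 57], [30, 31, 25], [32, 32, 26], [29, 30, 26], [32, 31, 25], [31, 30, 24], [31, 31, 22], [41, 42, 37], [54, 59, 56], [46, 86, 64], [45, 85, 63], [41, 71, 52]]
[[179, 146, 101], [176, 146, 100], [168, 138, 98], [136, 121, 82], [70, 60, 42], [51, 48, 33], [54, 47, 36], [55, 46, 36], [51, 43, 33], [56, 43, 33], [82, 59, 39], [97, 67, 41], [91, 61, 32], [93, 63, 37], [102, 69, 42]]
[[51, 56, 58], [50, 56, 57], [51, 55, 57], [29, 32, 29], [22, 25, 21], [25, 27, 23], [29, 33, 27], [27, 29, 25], [24, 26, 21], [21, 24, 19], [23, 28, 25], [52, 56, 57], [52, 56, 57], [53, 57, 58], [53, 57, 58]]
```

View pics/c1.png

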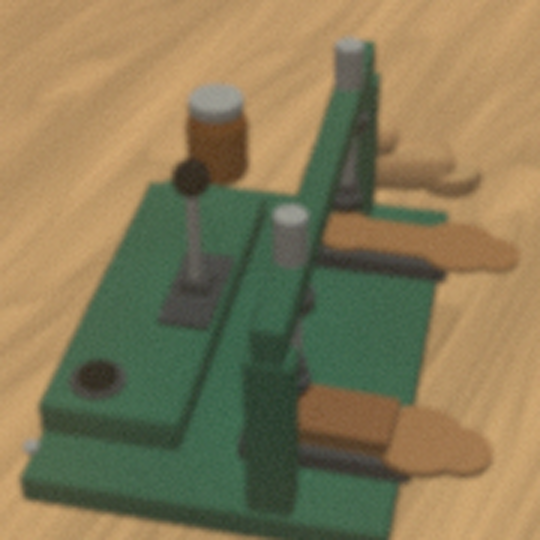

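View pics/c2.png

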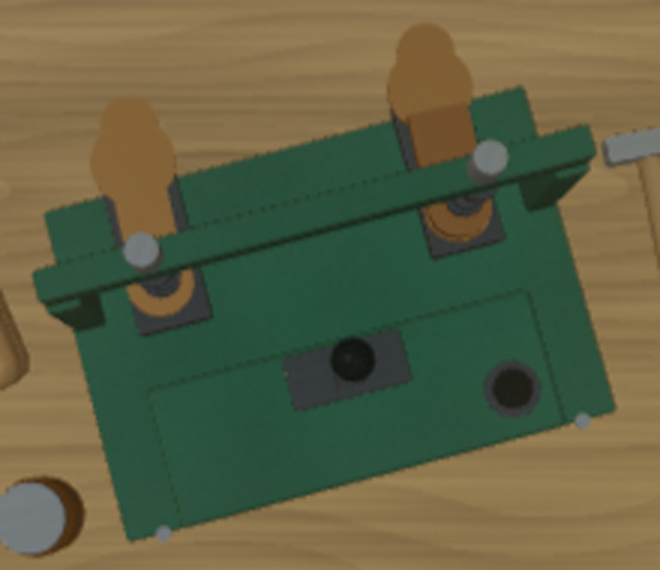

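Both crops agree. The right anvil carries the wedge: the darker block is at (345,415) in the scene crop and (440,135) in the top crop. The left anvil has the flat insole, so I tilt right (press −y).

```bash
cat >> h.py <<'E'
def blob(r,u,v,w,t):
    g=r["pixels"].astype(int).max(2);c=np.zeros(g.shape,bool);c[v-w:v+w+1,u-w:u+w+1]=1
    n,l,s,ce=cv2.connectedComponentsWithStats(((g<t)&c).astype(np.uint8));i=1+np.argmax(s[1:,4]);return ce[i],s[i]
E
python3 - <<'E'
from h import *
s=robot.read_camera("scene");t=robot.read_camera("top")
ks,kt=blob(s,283,296,13,64),blob(t,396,249,12,45); bs,bt=blob(s,314,229,9,64),blob(t,343,240,11,42)
print(ks,kt,bs,bt)
key=plane(t,*kt[0],.079);print("key",key,plane(s,*ks[0],.079),cross(ray(s,*ks[0]),ray(t,*kt[0])))
k,e=cross(ray(s,*bs[0]),ray(t,*bt[0]));print("knob",k,e)
P=[plane(t,225+u/3,120+v/3,.065) for u,v in((150,388),(528,292),(563,420),(180,528))]
for p in P: print(p)
d=(P[0]-P[1]);print(np.linalg.norm(d),np.degrees(np.arctan2(-d[0],d[1])))
d=(P[3]-P[2]);print(np.linalg.norm(d),np.degrees(np.arctan2(-d[0],d[1])))
d=(P[1]-P[2]);print(np.linalg.norm(d),np.degrees(np.arctan2(d[1],d[0])))
d=k-key;print("key-knob angle",d)
E
```

```text
(array([282.12244898, 295.02040816]), array([276, 291,  13,  10,  98], dtype=int32)) (array([395.50704225, 249.16901408]), array([389, 243,  14,  13, 142], dtype=int32)) (array([313.5257732 , 229.37113402]), array([308, 224,  12,  11,  97], dtype=int32)) (array([342.29239766, 239.58479532]), array([335, 233,  15,  14, 171], dtype=int32))
key [ 0.55775706 -0.24942225  0.079     ] [ 0.56519056 -0.25867905  0.079     ] (array([ 0.55860467, -0.25057913,  0.06972203]), [np.float64(0.0004373248383525007), np.float64(0.0004373248383524908)])
knob [ 0.57625875 -0.10132122  0.19575919] [np.float64(0.000777282326301241), np.float64(0.0007772823263011686)]
[0.55929293 0.07521653 0.065     ]
[ 0.64532882 -0.2680194   0.065     ]
[ 0.52898153 -0.29748942  0.065     ]
[0.43361533 0.04776854 0.065     ]
0.3538546081811089 14.07188731963638
0.358186786141269 15.441069111484996
0.12002156190981164 14.21371215625251
key-knob angle [0.01850169 0.14810103 0.11675919]
```

```bash
cat > go.py <<'E'
# usage: go.py x y tipz yaw -> needed travel (mm) and turn (units)
import sys
from h import *
from scipy.spatial.transform import Rotation as R
x,y,z,yaw=map(float,sys.argv[1:5]);o=robot.observe()
M=R.from_euler("xyz",o["tool_rot"]).as_matrix()
d=M.T@(np.array([x,y,z+robot.tips_ahead])-o["tool_pos"])
dy=(yaw-o["tool_rot"][2]+np.pi)%(2*np.pi)-np.pi
print("travel",np.round(d*1000,1),"turn",round(-np.degrees(dy)/5,2),o["tool_pos"],o["tool_rot"],o["contact_force"],o["time"],o["qpos"])
E
python3 -m inch '{"travel":[[0,0,-30],[-34,-30,-30],[-68,-60,-30],[-102,-90,-30],[-136,-120,-30],[-170,-150,-30],[-204,-180,-30],[-238,-210,-30],[-272,-240,-30],[-306,-270,-30],[-340,-300,-30],[-374,-330,-30]],"turn":[-0.6,-1.2,-1.8,-2.4,-3,-3.6,-4.2,-4.8,-5.4,-6,-6.6,-7.3],"claw":[1,1,1,1,1,1,1,1,1,1,1,1]}' 60
python3 go.py 0.558 -0.250 0.2 -2.89
```

```text
time: 1.6
tool_pos: [0.4205, 0.0356, 0.3225]
tool_rot: [-3.142, 0.001, -2.894]
contact_force: [0.4, 0.5, -0.9]
opening: 0.0018
grip_force: 0.0
travel [ -63.3 -310.5   57.1] turn -0.05 [0.42054924 0.03556527 0.32247798] [-3.14151973e+00  8.37493290e-04 -2.89430861e+00] [ 0.43152986  0.54170482 -0.94110659] 1.6 [-9.77872956e-02  1.24996429e-01  1.72721555e+00  2.23507988e-04
  1.28856788e+00 -1.91592980e+00]
```

```bash
python3 -m inch '{"travel":[[-8,-40,0],[-16,-80,0],[-25,-125,0],[-34,-170,0],[-43,-215,0],[-52,-260,10],[-60,-300,30],[-63,-310,50],[-63,-310,70],[-63,-310,90],[-63,-310,110],[-63,-310,130]],"turn":[0,0,0,0,0,0,0,0,0,0,0,0],"claw":[1,1,1,1,1,1,1,1,1,1,1,1]}' 60
python3 - <<'E'
from h import *
r=robot.read_camera("wrist");cv2.imwrite("pics/w1.png",r["pixels"][:,:,::-1])
T=r["cam_to_world"];
for p in((.558,-.250,.079),(.576,-.101,.196)):
    q=np.linalg.inv(T)@np.r_[p,1];print(q[0]/q[2]*r["fx"]+r["cx"],q[1]/q[2]*r["fy"]+r["cy"])
E
python3 go.py 0.558 -0.250 0.085 -2.89
```

```text
time: 2.8
tool_pos: [0.5564, -0.248, 0.1913]
tool_rot: [3.141, 0.0, -2.896]
contact_force: [-0.1, -0.8, 0.5]
opening: 0.0001
grip_force: 0.0
315.93566570140723 269.7461702144064
754.6464706428928 559.5892887033011
travel [-2.3 -3.5 37.2] turn -0.07 [ 0.55513677 -0.24727494  0.18769473] [ 3.13722677 -0.00411357 -2.89652019] [-1.53072692  0.31131904 -2.14670293] 2.85 [-5.45159814e-01  5.88027249e-01  1.42291795e+00  1.64737798e-04
  1.13664412e+00 -2.36108937e+00]
```

View pics/w1.png

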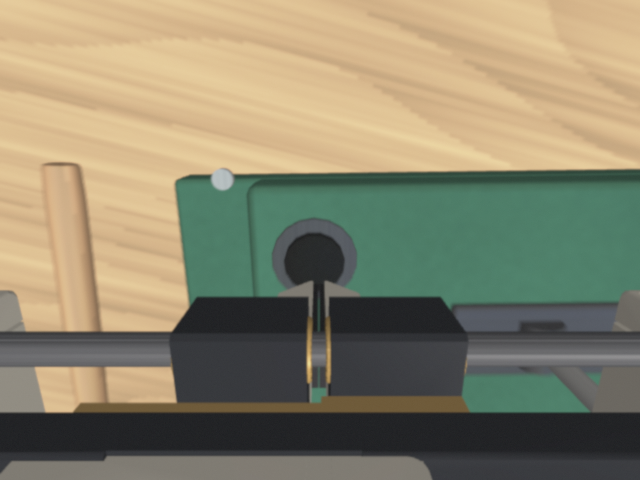

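The wrist view shows the dome key at (315,263), against a predicted (316,270), so the fingertips are over it. Next I descend to just above the key.

```bash
python3 -m inch '{"travel":[[-2,-2,10],[-2,-2,20],[-2,-2,28],[-2,-2,32],[-2,-2,32],[-2,-2,32],[-2,-2,32]],"turn":[0,0,0,0,0,0,0],"claw":[1,1,1,1,1,1,1]}' 60
python3 go.py 0.558 -0.250 0.079 -2.89
```

```text
time: 3.55
tool_pos: [0.5592, -0.2496, 0.1608]
tool_rot: [-3.141, 0.001, -2.896]
contact_force: [0.7, -0.2, 0.9]
opening: 0.0006
grip_force: 0.0
travel [ 1.2 -0.1 16.3] turn -0.07 [ 0.55915516 -0.24955256  0.16079188] [-3.14089974e+00  8.28768660e-04 -2.89633932e+00] [ 0.68380384 -0.20412608  0.85018974] 3.55 [-5.44915417e-01  6.22227444e-01  1.44233788e+00  1.14992782e-04
  1.07595182e+00 -2.36101935e+00]
```

```bash
python3 -m inch '{"travel":[[0,0,6],[0,0,12],[0,0,12],[0,0,12]],"turn":[0,0,0,0],"claw":[1,1,1,1]}' 60
for i in 1 2; do python3 -m inch '{"travel":[[0,0,1],[0,0,1],[0,0,1]],"turn":[0,0,0],"claw":[1,1,1]}' 60; done
```

```text
time: 3.95
tool_pos: [0.5588, -0.2494, 0.1478]
tool_rot: [3.141, -0.0, -2.896]
contact_force: [-0.0, 1.1, 0.6]
opening: 0.0004
grip_force: 0.0
time: 4.25
tool_pos: [0.559, -0.2495, 0.1473]
tool_rot: [-3.142, 0.0, -2.896]
contact_force: [0.8, 0.3, -0.1]
opening: 0.0002
grip_force: 0.0
time: 4.55
tool_pos: [0.5589, -0.2494, 0.1462]
tool_rot: [3.142, 0.0, -2.896]
contact_force: [0.2, -0.3, -0.3]
opening: 0.0004
grip_force: 0.0
```

```bash
for i in 1 2 3 4; do python3 -m inch '{"travel":[[0,0,1],[0,0,1],[0,0,1],[0,0,1]],"turn":[0,0,0,0],"claw":[1,1,1,1]}' 60 | grep -E "pos|force:" | grep -v grip; done
```

```text
tool_pos: [0.5589, -0.2494, 0.1452]
contact_force: [0.2, 0.1, -0.2]
tool_pos: [0.559, -0.2495, 0.1444]
contact_force: [-0.3, 0.2, 1.2]
tool_pos: [0.559, -0.2495, 0.1434]
contact_force: [-0.2, 0.3, 3.5]
tool_pos: [0.559, -0.2495, 0.1423]
contact_force: [-0.3, 1.2, 5.4]
```

```bash
for i in 1 2; do python3 -m inch '{"travel":[[0,0,1],[0,0,1],[0,0,1],[0,0,1]],"turn":[0,0,0,0],"claw":[1,1,1,1]}' 60 | grep -E "pos|force:" | grep -v grip; done
```

```text
tool_pos: [0.559, -0.2495, 0.1412]
contact_force: [0.7, 0.1, 3.8]
tool_pos: [0.559, -0.2495, 0.1401]
contact_force: [0.5, -0.7, 2.8]
```

```bash
python3 -m inch '{"travel":[[0,0,-20],[0,0,-60],[0,0,-110],[0,0,-155],[0,0,-180],[-10,40,-180],[-20,80,-180],[-32,125,-180],[-43,170,-180],[-52,205,-180],[-52,205,-180],[-52,205,-180]],"turn":[0,0,0,0,0,0,0,0,0,0,0,0],"claw":[1,1,1,1,1,1,1,1,1,1,1,1]}' 60
python3 go.py 0.560 -0.038 0.176 -2.89
python3 - <<'E'
from h import *
t=robot.read_camera("top");s=robot.read_camera("scene")
cv2.imwrite("pics/c3.png",cv2.resize(s["pixels"][150:350,230:430],(540,540),interpolation=cv2.INTER_CUBIC)[:,:,::-1])
E
```

```text
time: 8.15
tool_pos: [0.5593, -0.0374, 0.3197]
tool_rot: [3.141, -0.001, -2.894]
contact_force: [-0.4, 0.1, -0.2]
opening: 0.0001
grip_force: 0.0
travel [-0.6 -0.8 78.2] turn -0.05 [ 0.55928347 -0.03737491  0.31972613] [ 3.14135530e+00 -1.35212868e-03 -2.89444858e+00] [-0.39767486  0.13242683 -0.18079768] 8.15 [-2.03281598e-01  3.89381885e-01  1.37566727e+00 -3.82056046e-04
  1.37786411e+00 -2.02114834e+00]
```

View pics/c3.png

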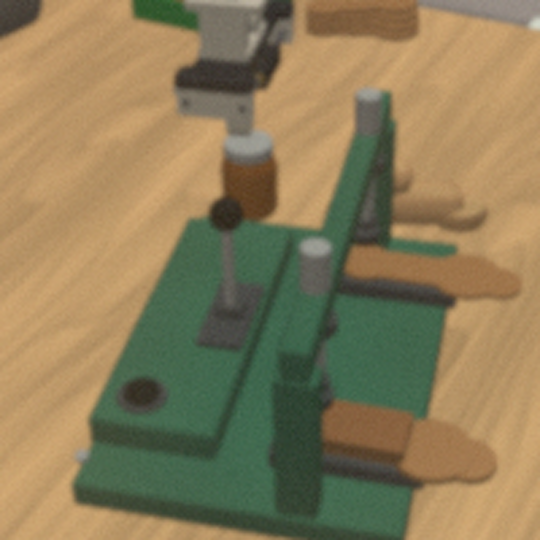

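The tool (crop 240,130) hangs behind and left of the upright knob (226,212), and the key at (140,393) is back up. I descend and push along −y in the tool frame.

```bash
python3 -m inch '{"travel":[[0,0,20],[0,0,45],[0,0,65],[0,0,78],[0,0,78],[0,0,78]],"turn":[0,0,0,0,0,0],"claw":[1,1,1,1,1,1]}' 60
for i in 1 2 3; do python3 -m inch '{"travel":[[0,-4,0],[0,-8,0],[0,-8,0],[0,-8,0]],"turn":[0,0,0,0],"claw":[1,1,1,1]}' 60 | grep -E "time|pos|force:"; done
```

```text
time: 8.85
tool_pos: [0.5597, -0.0391, 0.2424]
tool_rot: [3.142, -0.0, -2.898]
contact_force: [0.2, -0.3, -0.2]
opening: 0.0004
grip_force: 0.0
time: 9.25
tool_pos: [0.5616, -0.046, 0.2426]
contact_force: [0.3, 0.4, 0.3]
grip_force: 0.0
time: 9.65
tool_pos: [0.5635, -0.0536, 0.2422]
contact_force: [-0.3, -0.1, -0.4]
grip_force: 0.0
time: 10.05
tool_pos: [0.5654, -0.0614, 0.2422]
contact_force: [-0.3, -0.2, 0.3]
grip_force: 0.0
```

```bash
for i in 1 2 3 4 5 6; do python3 -m inch '{"travel":[[0,-4,0],[0,-4,0],[0,-4,0]],"turn":[0,0,0],"claw":[1,1,1]}' 60 | grep -E "time|pos|contact"|tr '\n' ' ';echo; done
```

```text
time: 10.35 tool_pos: [0.5664, -0.0652, 0.2422] contact_force: [0.3, -0.2, 0.2] 
time: 10.65 tool_pos: [0.5674, -0.0691, 0.2422] contact_force: [-0.4, 1.1, -0.6] 
time: 10.95 tool_pos: [0.5684, -0.073, 0.2422] contact_force: [0.6, -0.5, -0.3] 
time: 11.25 tool_pos: [0.5694, -0.0768, 0.2422] contact_force: [-0.1, 0.4, 0.2] 
time: 11.55 tool_pos: [0.5703, -0.0807, 0.2422] contact_force: [0.5, 0.8, 0.2] 
time: 11.85 tool_pos: [0.5713, -0.0846, 0.2422] contact_force: [0.4, 1.1, 1.4]
```

```bash
for i in 1 2 3; do python3 -m inch '{"travel":[[0,-4,0],[0,-4,0],[0,-4,0]],"turn":[0,0,0],"claw":[1,1,1]}' 60 | grep -E "time|pos|contact"|tr '\n' ' ';echo; done
python3 - <<'E'
from h import *
s=robot.read_camera("scene")
cv2.imwrite("pics/c4.png",cv2.resize(s["pixels"][150:350,230:430],(540,540),interpolation=cv2.INTER_CUBIC)[:,:,::-1])
E
```

```text
time: 12.15 tool_pos: [0.5723, -0.0885, 0.2422] contact_force: [0.1, 0.6, 0.6] 
time: 12.45 tool_pos: [0.5732, -0.0924, 0.2421] contact_force: [0.1, 2.4, 0.8] 
time: 12.75 tool_pos: [0.5741, -0.0962, 0.2421] contact_force: [-0.4, 2.3, -0.5]
```

View pics/c4.png

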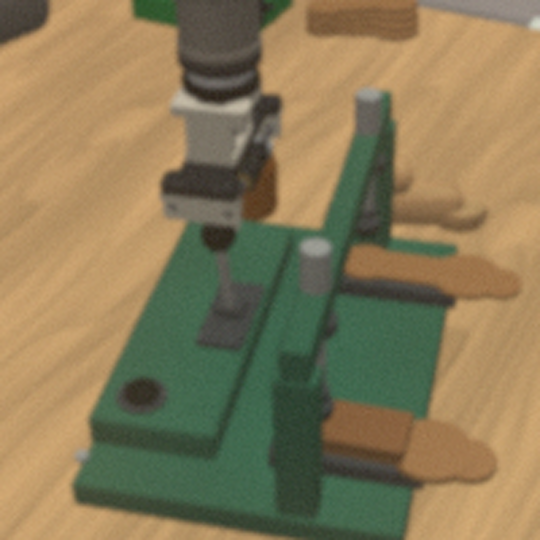

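The knob has moved from (226,212) to (218,237) in the crop, so the lever is tilting right as wanted. I continue in small steps.

```bash
for i in 1 2 3 4 5; do python3 -m inch '{"travel":[[0,-2,0],[0,-2,0],[0,-2,0]],"turn":[0,0,0],"claw":[1,1,1]}' 60 | grep -E "time|pos|contact"|tr '\n' ' ';echo; done
```

```text
time: 13.1 tool_pos: [0.5745, -0.0981, 0.2421] contact_force: [0.2, 2.4, -2.0] 
time: 13.4 tool_pos: [0.575, -0.1001, 0.2422] contact_force: [-1.1, 2.7, -1.1] 
time: 13.7 tool_pos: [0.5756, -0.102, 0.2422] contact_force: [-1.4, 1.8, -1.1] 
time: 14.0 tool_pos: [0.5761, -0.104, 0.2422] contact_force: [-1.4, 2.3, -2.8] 
time: 14.3 tool_pos: [0.5766, -0.1059, 0.2422] contact_force: [-1.4, 2.4, -2.1]
```

```bash
for i in 1 2 3 4; do python3 -m inch '{"travel":[[0,-2,0],[0,-2,0],[0,-2,0]],"turn":[0,0,0],"claw":[1,1,1]}' 60 | grep -E "time|pos|contact"|tr '\n' ' ';echo; done
```

```text
time: 14.6 tool_pos: [0.5771, -0.1078, 0.2422] contact_force: [-0.1, 3.3, -2.0] 
time: 14.9 tool_pos: [0.5775, -0.1096, 0.2421] contact_force: [-1.3, 4.7, -3.0] 
time: 15.2 tool_pos: [0.5779, -0.1111, 0.2419] contact_force: [-0.5, 5.9, -3.0] 
time: 15.5 tool_pos: [0.5782, -0.1125, 0.2417] contact_force: [-1.0, 7.7, -3.9]
```

```bash
for i in 1 2; do python3 -m inch '{"travel":[[0,-1,0],[0,-2,0],[0,-2,0]],"turn":[0,0,0],"claw":[1,1,1]}' 60 | grep -E "time|pos|contact"|tr '\n' ' ';echo; done
```

```text
time: 15.8 tool_pos: [0.5786, -0.1139, 0.2414] contact_force: [-1.0, 8.9, -4.3] 
time: 16.1 tool_pos: [0.5789, -0.1152, 0.2411] contact_force: [-0.5, 12.3, -5.9]
```

```bash
for i in 1 2 3 4 5; do python3 -m inch '{"travel":[[0,0,0],[0,0,0],[0,0,0],[0,0,0],[0,0,0]],"turn":[0,0,0,0,0],"claw":[1,1,1,1,1]}' 60 | grep -E "time|pos|contact"|tr '\n' ' ';echo; done
```

```text
time: 16.6 tool_pos: [0.5789, -0.1151, 0.2411] contact_force: [-1.1, 11.3, -5.9] 
time: 17.1 tool_pos: [0.5789, -0.1151, 0.2411] contact_force: [-0.8, 12.2, -5.2] 
time: 17.6 tool_pos: [0.5789, -0.1151, 0.2411] contact_force: [-1.2, 11.5, -5.2] 
time: 18.1 tool_pos: [0.5789, -0.1151, 0.2411] contact_force: [-0.8, 12.4, -5.0] 
time: 18.6 tool_pos: [0.5789, -0.1151, 0.2411] contact_force: [-0.9, 12.4, -6.3]
```

```bash
python3 -m inch '{"travel":[[0,0,0],[0,0,0],[0,0,0],[0,0,0],[0,0,0],[0,3,0],[0,6,0],[0,9,0],[0,12,0],[0,15,0],[0,18,0],[0,21,0]],"turn":[0,0,0,0,0,0,0,0,0,0,0,0],"claw":[1,1,1,1,1,1,1,1,1,1,1,1]}' 60| grep -E "time|pos|contact"
python3 -m inch '{"travel":[[0,3,0],[0,6,0],[0,9,0],[0,12,0],[0,15,0],[0,18,0],[0,22,0],[0,28,0],[0,36,0],[0,46,0],[0,56,0],[0,66,0]],"turn":[0,0,0,0,0,0,0,0,0,0,0,0],"claw":[1,1,1,1,1,1,1,1,1,1,1,1]}' 60| grep -E "time|pos|contact"
python3 -m inch '{"travel":[[0,0,-30],[0,0,-70],[0,0,-110],[0,20,-110],[0,60,-110],[0,100,-110],[0,100,-110],[0,100,-110],[0,100,-110]],"turn":[0,0,0,0,0,0,0,0,0],"claw":[1,1,1,1,1,1,1,1,1]}' 60| grep -E "time|pos|contact"
python3 - <<'E'
from h import *
s=robot.read_camera("scene");t=robot.read_camera("top")
bs,bt=blob(s,314,229,9,64),blob(t,343,240,11,42);print(bs,bt,cross(ray(s,*bs[0]),ray(t,*bt[0])))
cv2.imwrite("pics/c5.png",cv2.resize(s["pixels"][150:350,230:430],(540,540),interpolation=cv2.INTER_CUBIC)[:,:,::-1])
E
```

```text
time: 19.8
tool_pos: [0.5747, -0.0972, 0.2427]
contact_force: [-0.5, 2.1, 1.9]
time: 21.0
tool_pos: [0.5581, -0.0321, 0.2423]
contact_force: [0.5, 0.7, -0.3]
time: 21.9
tool_pos: [0.5342, 0.0635, 0.3522]
contact_force: [0.0, 0.3, -0.3]
(array([313.55, 229.35]), array([308, 224,  12,  11, 100], dtype=int32)) (array([342.29239766, 239.58479532]), array([335, 233,  15,  14, 171], dtype=int32)) (array([ 0.57628452, -0.10129965,  0.19581921]), [np.float64(0.0008128491174239234), np.float64(0.0008128491174239593)])
```

View pics/c5.png

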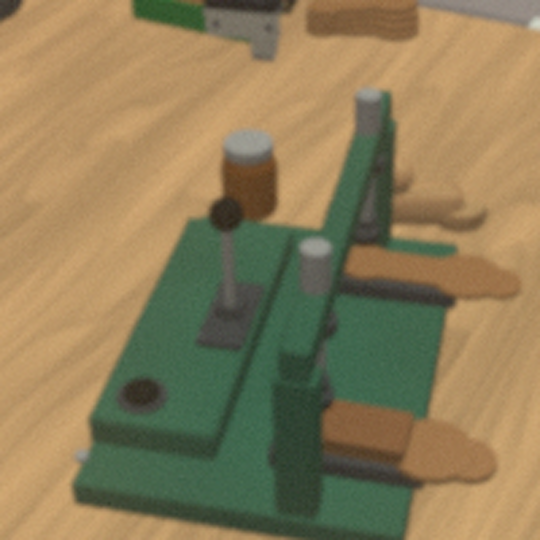

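The knob is back at its start pixel (226,212 in the crop). The sole, insole and jar are where they were, and the tool is clear.

```bash
python3 -c "
from cell import robot
print(robot.hand_in())"
```

```text
the job is handed in; nothing more can be done
None
```

The job is handed in: I pushed the key about 4.4 mm, past its click, then tilted the lever right onto the heel wedge and held about 12 N at the knob for roughly 3 s; the lever came back to centre, and no verdict was returned.

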